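Hold the tall cuvette in the photometer's light path

TASK

Pull the drawer of the white cell cabinet out to its stop and leave it open, then take the tall cuvette out of it, gripping it by its two frosted faces only, never by the clear ones. Hold it upright in the open gap of the photometer, midway between the two lenses and with the middle of its clear windows on the light path, windows square to the light, and finish while still holding it there, at rest and touching nothing else. Leave the two short cuvettes in their slots, do not touch the photometer, and leave the other things on the bench where they are.

Things in the scene. Friction and masses are not known exactly. Their poses are not given: they have to be found in the camera images.
- cabinet: White painted bench cabinet with one drawer, 260 deep (x) x 290 wide (y) x 125 high, fixed to the bench. Origin: centre of its underside. Its drawer front faces its -x and the drawer slides out along its -x, level.
- drawer (a joint): How far the drawer is pulled out, m: 0 shut (it starts shut) to 0.140 at its stop. It slides stiffly (about 1.5 N) and stays where it is left. Side walls 40 mm high; the drawer front panel (which moves with it) is 15 mm thick, its top edge 116 mm above the bench.
- drawer_handle (a point): Middle of the drawer's handle, a level round steel bar 10 mm thick and 110 mm long along the cabinet's y, 100 mm above the bench (25 mm below the cabinet's top). The bar's axis stands 45 mm out from the drawer front panel, so 40 mm is free behind it; it moves with the drawer. Axes parallel to the cabinet's.
- drawer_floor (a point): Centre of the middle slot, on the drawer's floor, 17 mm above the bench. A black block (90 x 250, 27 mm high) has three 49 x 33 mm slots in a row along the cabinet's y, 80 mm apart. Moves with the drawer, 120 mm behind the handle bar; at the stop it lies 80 mm in front of the cabinet top's edge. Axes as the cabinet's.
- cell_tall: The tall cuvette: closed dry glass cell 46 (its x) x 30 (y) x 80 mm high, 0.14 kg, upright in one of the three drawer slots (varies). Origin: centre of underside. Clear windows: its +x and -x faces (46 mm apart). Frosted whitish faces: its +y and -y faces (30 mm apart, frosted 3 to 75 mm up), looking along the drawer's width. Free beside them: 50 mm to the next cell, 31 mm to the drawer wall.
- cell_window (a point): Centre of the tall cuvette, level with the middle of its clear windows, 40 mm above its underside. Axes as the cuvette's.
- cell_short_a: A short cuvette, 46 (its x) x 30 (its y) x 52 mm high, otherwise the same, in another slot of the drawer. Origin: centre of its underside. To be left in its slot.
- cell_short_b: The other short cuvette, the same size, in the third slot. To be left in its slot.
- photometer: Open photometer, fixed. Base 330 (x) x 110 (y) x 14 mm, rail to 22 mm height; black lamp housing at its -x end, white detector at +x, each 80 (x) x 90 (y), tops 132 mm above the bench (lamp fins to 139). A lens barrel 38 mm wide stands 12 mm out of each into the gap: 130 mm between lenses, open above and at the sides. Origin: centre of underside.
- beam (a point): Middle of the light path: midway between the two lenses, on their common axis, 100 mm above the bench. Its x is the direction of the light (along the photometer's x, lens to lens), y level across it, z up. The beam is about 10 mm wide.
- amber_bottle: Bystander: amber glass bottle, 76 mm wide, 170 mm high, standing. Origin: centre of the underside.
- beaker: Bystander: glass beaker, 68 mm wide, 90 mm high. Origin: centre of the underside.
- plastic_jar: Bystander: peach-coloured plastic jar, 70 mm wide, 110 mm high. Origin: centre of the underside.
- solvent_bottle: Bystander: clear bottle, 60 mm wide, 140 mm high. Origin: centre of the underside.
- screwdriver: Bystander: screwdriver lying on the bench. Origin: underside, within its length.

How it is judged (in metres and radians):
On the way, in this order (a step that is already met when the one before it is completed fails the run):
1. the drawer is pulled out to its stop (value of joint drawer above 0.134 m), for 0.2 s.
2. the tall cuvette is lifted clear of its slot in the fingers, the drawer still open (z of cell_tall in the frame of drawer_floor above 0.03 m and contact force between the fingers and cell_tall above 1 N and value of joint drawer above 0.13 m), for 0.2 s.
At the end, for the whole second after the job is handed in: Tall cuvette still in the fingers, at rest, clear of the photometer; its centre within 9 mm sideways, 12 mm in height and 20 mm lengthwise of the middle of the light path; window axis within 0.15 rad of the light, upright within 0.15 rad; drawer still at its stop within 10 mm (value of joint drawer above 0.13 m and x of cell_window in the frame of beam between -0.02 and 0.02 m and y of cell_window in the frame of beam between -0.009 and 0.009 m and z of cell_window in the frame of beam between -0.012 and 0.012 m and angle between the x axis of cell_tall and the x axis of beam, either way round below 0.15 rad and angle between cell_tall's own z axis and vertical below 0.15 rad and contact force between the fingers and cell_tall above 1 N and contact force between photometer and cell_tall below 0.2 N and linear speed of cell_tall below 0.03 m/s); the arm keeps its last pose, push and grip.
It fails at once if the fingers press on the tall cuvette anywhere but its frosted faces (contact force between the fingers and cell_tall_c0 above 1 N).
It fails at once if the photometer is touched (contact force between any of the arm, the fingers, cell_tall and photometer above 1 N).
It fails at once if a short cuvette is taken out of its slot or tipped (z of any of cell_short_a, cell_short_b in the frame of drawer_floor above 0.02 m or angle between any of cell_short_a, cell_short_b's own z axis and vertical above 0.4 rad).
It fails at once if a bystander on the bench is moved by more than 30 mm (distance of any of amber_bottle, beaker, plastic_jar, solvent_bottle, screwdriver from where it was at the start of the episode above 0.03 m).
It also fails if it takes over 56 s, if anything falls off the work surface, if the arm or the gripper's body presses on something with over 40 N, if the wrist force passes 120 N, or if a joint passes its speed limit or range.

ROBOT

A 7-joint arm with a two-finger parallel gripper is mounted at the origin on the work surface. World frame = base frame: x ahead of the robot, y to its left, z up, the work surface at z = 0. Lengths are in mm, angles in rad, forces in N, time in s.
With the tool pointing down it reaches from about 400 to 900 mm from the base axis. Payload 5.5 kg.
Tool frame: the origin (TCP) lies midway between the tips of the shut fingers; the grasp point (between the pads) lies 19 mm behind it; z points along the fingers, y is the line along which they close (so a half turn about z gives the same grasp; the last joint's range is limited). The gripper opens to 85 mm and grips with 20 to 120 N. Pads are 22 mm wide; open, the fingers measure 114 mm over their backs; the gripper's body (76 mm by 85 mm) begins 54 mm behind the grasp point. The pads swing forward as they close: fully open they stand 13 mm farther back than shut.
Start: joints at [-1.044, 0.501, -0.427, 1.55, 0.221, 1.138, -0.21], TCP at [169.45, 627.524, 231.31] pointing down, gripper open.
Joint ranges: [-2.88, 2.88], [-0.31, 2.03], [-1.54, 1.56], [0.2, 2.42], [-1.41, 4.55], [0.19, 2.02], [-2.57, 2.57]. Speed limits (rad/s): [2.57, 2.57, 3.14, 3.14, 3.14, 3.14, 3.14].

INTERFACE

Orientations are given as a unit quaternion [w, x, y, z].
In Python, from cell import telemetry, cams, env, outline_of gives the robot as it stands.
- The arm moves only by the shell command python3 -m creep 'ROWS' [FORCE]. ROWS is JSON, a list that holds one entry, the list of rows, each a list of 7 numbers: the shift along the tool's x, y, z scaled (see below), then the turn, a rotation vector about the tool's x, y, z scaled (see below), then the closure, from 0 (fully open) to 1 (shut). In form: [[[x, y, z, wx, wy, wz, claw], ...]]. A call has 1 to 20 rows; each row shifts and turns the commanded pose from where the row before left it, along the tool's axes as they then stand; what a row does not reach is not made up. The controller multiplies each number of a shift by 15 cm and each number of a turn by 2 pi rad. A row lasts 1/10 s, in which the tool goes at most 50 mm and 8.59 degrees, less where a joint would pass 70% of its speed; a pose out of reach is approached as far as the arm can. A call with a number of a shift or a turn outside -1 to 1 is refused whole. A call with a gripper value outside its range is refused whole. The fingers move at their own pace and stop on an object; FORCE is the grip in N (left out, the last holds). Time passes only in rows, so rows that do not move let the fingers close. It gives the time, the measured TCP pose, the force, the opening and the grip force at its end, in the units of the state.
- telemetry.get_obs(): the state, without advancing time (a new reading comes with each control period).
- cams.grab_frame(name): name is "scene" or "top" or "wrist"; returns (picture, depth): 420x560x3 uint8, blue, green, red; 420x560 float32, mm along the optical axis (not along the pixel's ray), 0 where there is no reading.
- cams.camera_info(name): a dict with "fx", "fy", "cx", "cy" (pixels), "position" and "rotation" of the camera in the world. Camera axes: x right, y up, looking along -z (the intrinsics and any distortion apply to the point x, -y, -z); pixel columns grow to the right and rows downward; lengths in mm; the calibration is good to about 2 mm. A picture is of the moment at which its call begins: read the wrist's pose just before it. camera_info takes no time and is no camera call; for the wrist camera it gives the pose at the moment of the call.
- env.job_done(): hands the job in; it is judged then, once.
Trained networks look in the newest picture that a camera, given by its name, has taken for a name from the list of things; names that differ only in an ending like _2 or _b are one class to them, and where a whole thing is asked for, a point or a joint stands for the part that bears it (a point fixed in the world has none). Each returns a list of dicts, best first, with "p" (0 to 1); they miss things now and then, are a little off and sometimes report something else, mostly with a low value. They report only what shows in the picture. A call takes as long as a camera call.
- outline_of(camera, name): "region" (420x560 bool, what is visible of it) and "point" ([column, row] in pixels, amid what is visible of it).
The state is a dict: "t": time; "joint_pos": joint angles; "dq": joint speeds; "tau": joint torques, N m; "tool_pos": TCP position; "eef_rot": TCP orientation; "force": force on the tool from outside, world axes, zero at the start; "moment": the same for the moment, N m; "finger_gap": finger opening in mm; "grasp_force": force on a finger pad.
Only numpy, scipy, OpenCV 4.12 (cv2) and the standard library are available. Lean on these libraries where they do the work, as an engineer would, in place of code of your own. Each camera call takes 0.05 s, during which the arm holds its last target. There are 200 camera calls.

## Working session

There is one attempt and no reset: what is moved stays moved. The work goes in short steps, Python scripts to look and compute and a shell command to move; the robot and the scene stay as the last step left them, time stands still between calls to the robot, and variables do not carry over. Pictures are saved under pics/ and viewed, at most 10 in all, crops included, and the job is handed in when it is done.

```bash
ls; mkdir -p pics; python3 - <<'E'
from cell import telemetry,cams,env,outline_of
import cv2,numpy as np
o=telemetry.get_obs();print(o)
ims=[]
for n in("scene","top"):
    im,d=cams.grab_frame(n);cv2.imwrite(f"pics/{n}0.png",im);np.save(f"pics/{n}0.npy",d);print(n,cams.camera_info(n))
E
```

```text
pics
{'t': 0.0, 'joint_pos': array([-1.04380843,  0.50183832, -0.42677003,  1.55146984,  0.22078137,
        1.13828907, -0.21031052]), 'dq': array([ 9.77922236e-04,  5.82447375e-05, -2.63164979e-03, -3.39474092e-04,
        1.44283077e-03, -1.51900635e-04, -3.13615071e-04]), 'tau': array([ 6.51230152e-05, -5.69521737e+01, -5.81603497e+00, -2.80951917e+01,
        1.06981688e-02,  1.17210569e-02, -7.87982884e-06]), 'tool_pos': array([169.3465712 , 626.82548028, 230.25518899]), 'eef_rot': array([-1.63260933e-04,  1.31500968e-01,  9.91315561e-01, -9.63278349e-04]), 'force': array([-0.30333226, -0.75464457, -0.10997768]), 'moment': array([ 0.02913427, -0.05869527,  0.02713361]), 'grasp_force': 0.0, 'finger_gap': 85.42359744978258}
scene {'fx': 512.8230899991582, 'fy': 512.8230899991582, 'cx': 285.41802159610927, 'cy': 212.82803100887995, 'position': array([  793.32384868, -1167.97757272,  1293.60696236]), 'rotation': array([0.92063502, 0.37530681, 0.03094435, 0.10304568])}
top {'fx': 536.8190502753345, 'fy': 536.8190502753345, 'cx': 282.0927388284592, 'cy': 208.2014632462175, 'position': array([ 200.48350763,  -37.33368535, 1986.00944495]), 'rotation': array([ 0.70512594,  0.07415395, -0.06201928, -0.70246154])}
```

View pics/scene0.png

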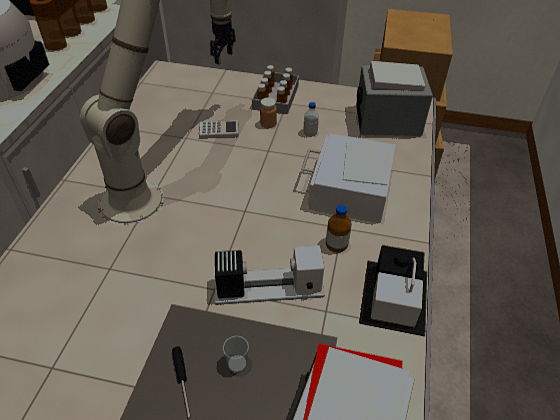

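View pics/top0.png

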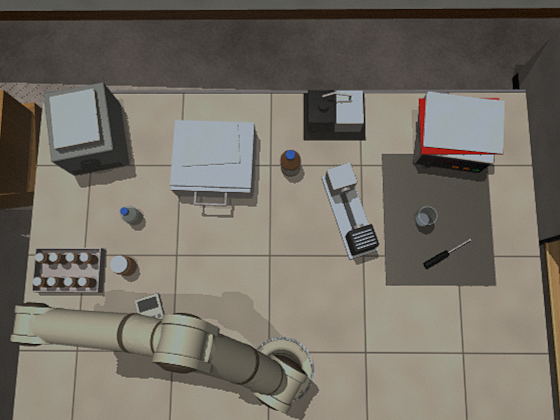

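The scene view shows the cabinet at about (353,177), with its handle at (308,172), and the photometer at (268,272). In the top view the cabinet is at (213,157), the handle at (212,202) and the photometer at (350,212). The arm is clear of both.

```bash
cat > h.py <<'E'
import numpy as np,cv2
from scipy.spatial.transform import Rotation as R
def rot(q): return R.from_quat([q[1],q[2],q[3],q[0]])
def cloud(info,d,mask):
    v,u=np.nonzero(mask&(d>0)); z=d[v,u]
    p=np.c_[(u-info["cx"])/info["fx"]*z,-(v-info["cy"])/info["fy"]*z,-z]
    return rot(info["rotation"]).apply(p)+info["position"]
def project(info,P):
    c=rot(info["rotation"]).inv().apply(np.atleast_2d(P)-info["position"])
    return np.c_[info["cx"]-info["fx"]*c[:,0]/c[:,2],info["cy"]+info["fy"]*c[:,1]/c[:,2]]
def onplane(info,uv,z):
    uv=np.atleast_2d(uv).astype(float)
    r=rot(info["rotation"]).apply(np.c_[(uv[:,0]-info["cx"])/info["fx"],-(uv[:,1]-info["cy"])/info["fy"],-np.ones(len(uv))])
    return info["position"]+r*((z-info["position"][2])/r[:,2])[:,None]
def rect(P):
    c,s,a=cv2.minAreaRect(P[:,:2].astype(np.float32)); return np.round(c,1),np.round(s,1),round(a,2)
E
python3 - <<'E'
from cell import cams,outline_of
from h import *
for n in("top","scene"):
    info=cams.camera_info(n);d=np.load(f"pics/{n}0.npy")
    for t in("cabinet","drawer_handle","photometer","amber_bottle","plastic_jar","solvent_bottle","beaker","screwdriver"):
        for r in outline_of(n,t)[:1]:
            P=cloud(info,d,r["region"])
            print(n,t,round(r["p"],2),len(P),np.round(np.median(P,0)),"zpct",np.round(np.percentile(P[:,2],[2,25,50,75,98])))
            np.save(f"pics/{n}_{t}.npy",P)
            if t=="cabinet":
                Q=P[(P[:,2]>118)&(P[:,2]<134)];print("  top",rect(Q),len(Q))
            if t=="photometer":
                Q=P[(P[:,2]>120)];print("  tops",rect(Q),len(Q)); print("  all",rect(P))
            if t=="drawer_handle": print("  ",rect(P), r["point"])
E
```

```text
top cabinet 0.65 6397 [741. 245. 126.] zpct [ 24. 121. 126. 130. 138.]
  top (array([758. , 249.4]), array([292.1, 264.1]), 88.35) 4622
top drawer_handle 0.92 917 [629. 254. 103.] zpct [  5.  68. 103. 115. 125.]
   (array([619. , 252.6]), array([286.2,  82.7]), 88.54) [211.3, 193.4]
top photometer 0.73 302 [ 552. -536.   46.] zpct [-1. 11. 46. 74. 94.]
  tops (array([0., 0.]), array([0., 0.]), 0.0) 0
  all (array([ 546.4, -523.7]), array([60.4, 67.6]), 27.27)
top amber_bottle 0.68 455 [732. -32. 117.] zpct [ 13.  92. 117. 133. 176.]
top plastic_jar 0.83 435 [363. 555. 105.] zpct [  5.  73. 105. 111. 119.]
top solvent_bottle 0.85 295 [543. 540.  95.] zpct [ 22.  73.  95. 112. 146.]
top beaker 0.78 330 [ 552. -533.   46.] zpct [-2. 13. 46. 74. 94.]
top screwdriver 0.6 169 [ 399. -569.   23.] zpct [10. 20. 23. 27. 33.]
scene cabinet 0.8 5942 [757. 176. 123.] zpct [  2.  96. 123. 127. 132.]
  top (array([757.6, 249.8]), array([303.4, 258.8]), 87.86) 3722
scene drawer_handle 0.58 300 [630. 199. 111.] zpct [ 22.  98. 111. 115. 119.]
   (array([610.9, 276.5]), array([337.9,  59.9]), 88.57) [312.0, 168.5]
scene photometer 0.91 4662 [ 571. -264.   52.] zpct [  5.  14.  52. 128. 137.]
  tops (array([ 568.3, -251.1]), array([313.2,  98.4]), 18.63) 1402
  all (array([ 561.3, -201.7]), array([347.1, 217.8]), 17.8)
scene amber_bottle 0.88 895 [748. -57.  97.] zpct [  7.  52.  97. 124. 170.]
scene solvent_bottle 0.72 357 [555. 534.  71.] zpct [  4.  39.  71.  97. 138.]
scene beaker 0.73 735 [ 543. -511.   54.] zpct [ 2. 29. 54. 76. 91.]
scene screwdriver 0.92 385 [ 402. -577.   21.] zpct [ 9. 17. 21. 24. 29.]
```

```bash
cat >> h.py <<'E'
def plan(o,pos,ang,n):
    """shift n rows in present tool axes to pos (mm), then turn rows so tool y is at ang deg (mod 180) and tool z down"""
    T=rot(o["eef_rot"]); M=T.as_matrix()
    s=M.T@(np.array(pos)-o["tool_pos"])/150/n
    best=None
    for a in(ang,ang+180):
        y=np.array([np.cos(np.radians(a)),np.sin(np.radians(a)),0]);z=np.array([0,0,-1.]);x=np.cross(y,z)
        rv=R.from_matrix(M.T@np.c_[x,y,z]).as_rotvec()
        if best is None or np.linalg.norm(rv)<np.linalg.norm(best):best=rv
    print("shift/row",np.round(s,4),"x",n," len mm/row",round(np.linalg.norm(s)*150,1)," turn total",np.round(best/2/np.pi,4),"deg",np.round(np.degrees(best),1))
E
python3 - <<'E'
from cell import telemetry,cams
from h import *
o=telemetry.get_obs()
plan(o,[500,252,330],-1.6,12)
i=cams.camera_info("wrist");T=rot(o["eef_rot"])
print(T.inv().apply(i["position"]-o["tool_pos"]),(T.inv()*rot(i["rotation"])).as_matrix().round(3),i)
# refined fits
P=np.load("pics/scene_photometer.npy")
Q=P[P[:,2]>122]
a=np.radians(18.6);u=np.array([np.cos(a),np.sin(a)]);s=(Q[:,:2]-[568,-251])@u
for m in(s<0,s>0):print(rect(Q[m]),np.median(Q[m][:,2]))
E
```

```text
shift/row [-0.2317 -0.1535 -0.0548] x 12  len mm/row 42.5  turn total [0.     0.     0.2125] deg [ 0.   0.  76.5]
[  76.27932305    0.77172184 -142.26983549] [[ 0.001  0.954  0.298]
 [ 1.    -0.001 -0.001]
 [-0.001  0.298 -0.954]] {'fx': 353.58277860745613, 'fy': 353.58277860745613, 'cx': 278.3404995393463, 'cy': 214.24808943868712, 'position': array([ 96.03482077, 648.14692863, 373.59383217]), 'rotation': array([ 0.78464412, -0.11957043, -0.09200154,  0.60130877])}
(array([ 462.6, -286.5]), array([89.2, 93.4]), 17.84) 131.68436538835363
(array([ 678.5, -213.9]), array([80.2, 98.7]), 17.95) 130.87422026916238
```

```bash
S="[-0.174,-0.115,-0.041,0,0,0,0.5]"; python3 -m creep '[[[-0.174,-0.115,-0.041,0,0,0,0.4],[-0.174,-0.115,-0.041,0,0,0,0.4],[-0.174,-0.115,-0.041,0,0,0,0.4],[-0.174,-0.115,-0.041,0,0,0,0.4],[-0.174,-0.115,-0.041,0,0,0,0.4],[-0.174,-0.115,-0.041,0,0,0,0.4],[-0.174,-0.115,-0.041,0,0,0,0.4],[-0.174,-0.115,-0.041,0,0,0,0.4],[-0.174,-0.115,-0.041,0,0,0,0.4],[-0.174,-0.115,-0.041,0,0,0,0.4],[-0.174,-0.115,-0.041,0,0,0,0.4],[-0.174,-0.115,-0.041,0,0,0,0.4],[-0.174,-0.115,-0.041,0,0,0,0.4],[-0.174,-0.115,-0.041,0,0,0,0.4],[-0.174,-0.115,-0.041,0,0,0,0.4],[-0.174,-0.115,-0.041,0,0,0,0.4]]]' 40
python3 -m creep '[[[0,0,0,0,0,0.02,0.4],[0,0,0,0,0,0.02,0.4],[0,0,0,0,0,0.02,0.4],[0,0,0,0,0,0.02,0.4],[0,0,0,0,0,0.02,0.4],[0,0,0,0,0,0.02,0.4],[0,0,0,0,0,0.02,0.4],[0,0,0,0,0,0.02,0.4],[0,0,0,0,0,0.02,0.4],[0,0,0,0,0,0.02,0.4],[0,0,0,0,0,0.0125,0.4],[0,0,0,0,0,0,0.4],[0,0,0,0,0,0,0.4]]]'
python3 - <<'E'
from cell import telemetry,cams,outline_of
from h import *
o=telemetry.get_obs();print(o["joint_pos"].round(2),o["finger_gap"])
i=cams.camera_info("wrist");im,d=cams.grab_frame("wrist");cv2.imwrite("pics/w1.png",im);np.save("pics/w1.npy",d)
for r in outline_of("wrist","drawer_handle")[:2]:
    P=cloud(i,d,r["region"]);print(r["p"],r["point"],rect(P),np.percentile(P[:,2],[5,50,95]))
    Q=P[(P[:,2]>85)&(P[:,2]<112)];print(rect(Q),np.median(Q,0))
E
```

```text
t: 2.5
tool_pos: [501.3, 251.2, 330.2]
eef_rot: [0.0, 0.131, 0.991, 0.0]
force: [-0.0, 0.4, 0.7]
finger_gap: 51.5
grasp_force: 0.0
t: 3.8
tool_pos: [500.6, 252.3, 329.7]
eef_rot: [-0.0, 0.716, 0.698, 0.0]
force: [-0.9, -0.0, 0.2]
finger_gap: 50.9
grasp_force: 0.0
[-0.46  0.23 -0.07  1.67  0.02  1.25 -0.56] 50.852290762986016
0.95 [397.0, 150.8] (array([623.9, 222.1]), array([355.2,  95.4]), 88.77) [ 30.13178154 103.7474421  116.67119527]
(array([603., 258.]), array([284.3,  51.1]), 87.96) [624.33989083 273.75187537 103.40598815]
0.42 [408.5, 410.9] (array([617.9,  39.1]), array([ 18.5, 496.3]), 23.66) [  3.80896389  13.93854291 415.02767141]
(array([0., 0.]), array([0., 0.]), 0.0) [nan nan nan]
  return _methods._mean(a, axis=axis, dtype=dtype,
  ret = um.true_divide(
```

View pics/w1.png

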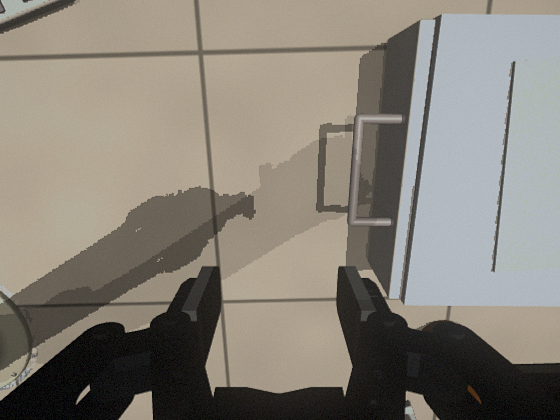

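The wrist view shows the handle bar running from about (360,118) to (352,224), parallel to the drawer front. The gripper is pointing the right way to straddle it.

```bash
python3 - <<'E'
from cell import telemetry,cams
from h import *
o=telemetry.get_obs();i=cams.camera_info("wrist");d=np.load("pics/w1.npy")
print(onplane(i,[[360,118],[352,224]],100).round(1))
m=np.zeros(d.shape,bool);m[122:222,346:364]=1
P=cloud(i,d,m);Q=P[(P[:,2]>90)&(P[:,2]<115)&(P[:,0]<600)];print(len(Q),rect(Q),np.percentile(Q[:,2],[5,50,95]),np.polyfit(Q[:,1],Q[:,0],1))
# same bar in top view
it=cams.camera_info("top");print(project(it,onplane(i,[[360,118],[352,224]],100)))
im=cv2.imread("pics/top0.png");g=im[185:222,185:240];cv2.imwrite("pics/c1.png",cv2.resize(g,None,fx=10,fy=10,interpolation=0))
# panel front line & top edge at z=116
print(onplane(i,[[434,18],[404,304]],116).round(1))
mt=np.zeros((420,560),bool);mt[200:216,195:232]=1
P=cloud(it,np.load("pics/top0.npy"),mt);Q=P[(P[:,2]>85)&(P[:,2]<112)];print(len(Q),rect(Q),Q[:,0].mean())
E
```

```text
[[585.6 313.6 100. ]
 [581.6 199.9 100. ]]
993 (array([582.3, 256.7]), array([ 18. , 106.5]), 2.91) [100.73513014 103.92607425 105.56210198] [1.69415810e-02 5.77714695e+02]
[[193.88608442 203.4318311 ]
 [225.40660218 204.58764879]]
[[644.9 399.5 116. ]
 [641.2 107.  116. ]]
92 (array([588.1, 253.5]), array([114.1,  20.5]), 89.6) 584.0220603668919
```

View pics/c1.png

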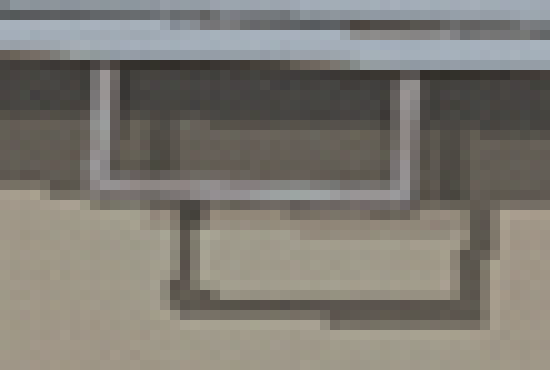

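The bar projects from the wrist view to (194,203)–(225,205) in the top view, and the crop shows it there too. That confirms its height of 100 mm and puts its centre near (583,256).

```bash
python3 - <<'E'
from cell import telemetry
from h import *
o=telemetry.get_obs()
plan(o,[583,256.5,180],-1.6,8)
E
```

```text
shift/row [0.0053 0.0685 0.1248] x 8  len mm/row 21.4  turn total [ 0.     -0.      0.0002] deg [ 0.  -0.   0.1]
```

```bash
python3 -m creep '[[[0.005,0.0685,0.125,0,0,0,0.6],[0.005,0.0685,0.125,0,0,0,0.6],[0.005,0.0685,0.125,0,0,0,0.6],[0.005,0.0685,0.125,0,0,0,0.6],[0.005,0.0685,0.125,0,0,0,0.6],[0.005,0.0685,0.125,0,0,0,0.6],[0.005,0.0685,0.125,0,0,0,0.6],[0.005,0.0685,0.125,0,0,0,0.6],[0,0,0.13,0,0,0,0.6],[0,0,0.13,0,0,0,0.6],[0,0,0.13,0,0,0,0.6],[0,0,0.13,0,0,0,0.6],[0,0,0.13,0,0,0,0.6],[0,0,0,0,0,0,0.6]]]' 40
python3 -m creep '[[[0,0,0,0,0,0,1],[0,0,0,0,0,0,1],[0,0,0,0,0,0,1],[0,0,0,0,0,0,1],[0,0,0,0,0,0,1],[0,0,0,0,0,0,1]]]' 60
```

```text
t: 5.3
tool_pos: [580.7, 254.8, 79.1]
eef_rot: [-0.001, 0.717, 0.697, -0.003]
force: [-0.6, 0.0, 0.6]
finger_gap: 34.6
grasp_force: 0.0
t: 5.9
tool_pos: [582.1, 256.2, 83.1]
eef_rot: [-0.001, 0.717, 0.697, -0.0]
force: [-5.9, 0.1, 3.1]
finger_gap: 7.8
grasp_force: 58.9
```

```bash
python3 -m creep '[[[0,-0.05,0,0,0,0,1],[0,-0.08,0,0,0,0,1],[0,-0.08,0,0,0,0,1],[0,-0.08,0,0,0,0,1],[0,-0.08,0,0,0,0,1],[0,-0.08,0,0,0,0,1],[0,-0.08,0,0,0,0,1],[0,-0.08,0,0,0,0,1],[0,-0.08,0,0,0,0,1],[0,-0.08,0,0,0,0,1],[0,-0.08,0,0,0,0,1],[0,-0.08,0,0,0,0,1],[0,-0.05,0,0,0,0,1],[0,0,0,0,0,0,1],[0,0,0,0,0,0,1]]]' 60
```

```text
t: 7.4
tool_pos: [442.1, 261.0, 83.2]
eef_rot: [0.002, 0.718, 0.696, 0.006]
force: [17.2, 2.6, -10.9]
finger_gap: 7.7
grasp_force: 59.6
```

```bash
python3 -m creep '[[[0,0,0,0,0,0,0.6],[0,0,0,0,0,0,0.6],[0,0,0,0,0,0,0.6],[0,0,0,0,0,0,0.6],[0,0,-0.1,0,0,0,0.6],[0,0,-0.17,0,0,0,0.6],[0,0,-0.17,0,0,0,0.6],[0,0,-0.17,0,0,0,0.6],[0,0,-0.17,0,0,0,0.6],[0,0,-0.17,0,0,0,0.6],[0,0,-0.17,0,0,0,0.6],[0,0,-0.17,0,0,0,0.6],[0,0,-0.17,0,0,0,0.6],[0,0,-0.17,0,0,0,0.6],[0,0,0,0,0,0,0.6]]]'
python3 -m creep '[[[0,0.17,0,0,0,0,0.4],[0,0.17,0,0,0,0,0.4],[0,0.17,0,0,0,0,0.4],[0,0.17,0,0,0,0,0.4],[0,0,0,0,0,-0.021,0.4],[0,0,0,0,0,-0.021,0.4],[0,0,0,0,0,-0.021,0.4],[0,0,0,0,0,-0.021,0.4],[0,0,0,0,0,-0.021,0.4],[0,0,0,0,0,-0.021,0.4],[0,0,0,0,0,-0.021,0.4],[0,0,0,0,0,-0.021,0.4],[0,0,0,0,0,-0.021,0.4],[0,0,0,0,0,-0.021,0.4],[0,0,0,0,0,-0.021,0.4],[0,0,0,0,0,-0.019,0.4],[0,0,0,0,0,0,0.4],[0,0,0,0,0,0,0.4]]]'
python3 - <<'E'
from cell import telemetry,cams,outline_of
from h import *
o=telemetry.get_obs();print(o["joint_pos"].round(2),o["finger_gap"])
i=cams.camera_info("wrist");im,d=cams.grab_frame("wrist");cv2.imwrite("pics/w2.png",im);np.save("pics/w2.npy",d)
for t in("cell_tall","cell_short_a","drawer_handle"):
  for r in outline_of("wrist",t)[:3]:
    P=cloud(i,d,r["region"]);print(t,r["p"],r["point"],len(P),np.median(P,0).round(),np.percentile(P[:,2],[5,50,95]).round())
E
```

```text
t: 8.9
tool_pos: [437.2, 261.1, 330.3]
eef_rot: [0.001, 0.717, 0.697, 0.003]
force: [0.7, 0.8, 0.6]
finger_gap: 34.2
grasp_force: 0.0
t: 10.7
tool_pos: [537.5, 256.9, 325.9]
eef_rot: [-0.001, 0.016, 1.0, -0.0]
force: [-0.0, 0.2, 0.1]
finger_gap: 51.4
grasp_force: 0.0
[-0.29  0.31 -0.26  1.58  0.08  1.27  0.98] 51.40015122489972
cell_tall 0.86 [279.4, 197.0] 1334 [557. 260.  97.] [53. 97. 98.]
cell_short_a 0.82 [347.1, 191.8] 1215 [562. 337.  69.] [45. 69. 70.]
cell_short_a 0.58 [213.9, 191.0] 1243 [557. 182.  68.] [44. 68. 70.]
drawer_handle 0.63 [267.6, 191.2] 30208 [561. 258.  44.] [ 16.  44. 116.]
```

View pics/w2.png

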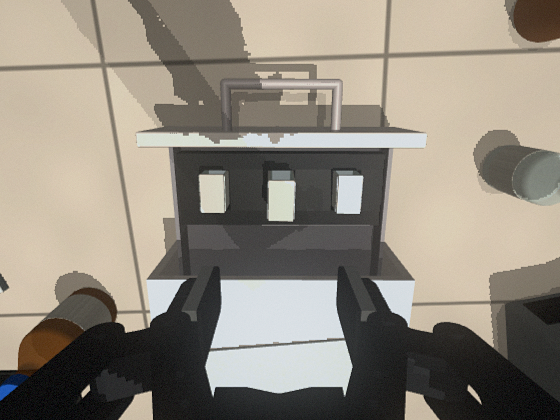

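The wrist view shows the drawer open with the handle at the top of the picture. The tall cuvette is in the middle slot with its top at about (281,197), between the short ones at (212,191) and (348,191).

```bash
python3 - <<'E'
from cell import telemetry,cams,outline_of
from h import *
o=telemetry.get_obs();i=cams.camera_info("wrist");d=np.load("pics/w2.npy")
for t in("cell_tall","cell_short_a"):
  for r in outline_of("wrist",t)[:2]:
    P=cloud(i,d,r["region"]);zt=np.percentile(P[:,2],70)
    Q=P[abs(P[:,2]-zt)<4];print(t,zt.round(1),len(Q),rect(Q),Q.mean(0).round(1))
# handle bar after pull
m=np.zeros(d.shape,bool);m[78:92,232:332]=1
P=cloud(i,d,m);Q=P[(P[:,2]>90)&(P[:,2]<115)];print("bar",len(Q),rect(Q),Q.mean(0).round(1))
# drawer-row yaw from panel top front edge at z=116
print(onplane(i,[[140,133],[424,133]],116).round(1))
# second sight: top camera
im,dt=cams.grab_frame("top");cv2.imwrite("pics/t2.png",im);it=cams.camera_info("top")
for r in outline_of("top","cell_tall")[:2]:
    P=cloud(it,dt,r["region"]);print("top",r["p"],r["point"],len(P),onplane(it,[r["point"]],97).round(1))
plan(o,[560,258,130],88.1,8)
E
```

```text
cell_tall 97.8 1088 (array([562.9, 260.1]), array([29.9, 46.2]), 86.85) [562.1 260.1  97.4]
cell_short_a 69.8 979 (array([564.9, 339.7]), array([30.5, 46. ]), 88.17) [564.2 339.1  69.4]
cell_short_a 69.6 987 (array([559.2, 179.9]), array([30.2, 45.9]), 87.45) [558.7 180.4  69.2]
bar 1099 (array([443.6, 263.8]), array([96.9,  9.3]), 88.35) [443.7 263.8 104.1]
[[485.2 124.6 116. ]
 [493.1 401.5 116. ]]
shift/row [-0.0185  0.0013  0.1637] x 8  len mm/row 24.7  turn total [-0.     -0.0001  0.0006] deg [-0.  -0.   0.2]
```

```bash
python3 -m creep '[[[-0.0235,0.0025,0.13,0,0,0,0.4],[-0.0235,0.0025,0.13,0,0,0,0.4],[-0.0235,0.0025,0.13,0,0,0,0.4],[-0.0235,0.0025,0.13,0,0,0,0.4],[-0.0235,0.0025,0.13,0,0,0,0.4],[-0.0235,0.0025,0.13,0,0,0,0.4],[-0.0235,0.0025,0.13,0,0,0,0.4],[0,0,0,0,0,0,0.4],[0,0,0,0,0,0,0.4]]]'
python3 - <<'E'
from cell import telemetry,cams,outline_of
from h import *
o=telemetry.get_obs();i=cams.camera_info("wrist");im,d=cams.grab_frame("wrist");cv2.imwrite("pics/w3.png",im)
for r in outline_of("wrist","cell_tall")[:1]:
    P=cloud(i,d,r["region"]);zt=np.percentile(P[:,2],70)
    Q=P[abs(P[:,2]-zt)<4];print(r["p"],zt.round(1),len(Q),rect(Q),Q.mean(0).round(1))
    c=rect(Q)[0];plan(o,[c[0],c[1],50],88,8)
E
```

```text
t: 12.0
tool_pos: [562.6, 259.1, 190.2]
eef_rot: [-0.0, 0.014, 1.0, -0.0]
force: [0.1, -0.8, 0.4]
finger_gap: 51.2
grasp_force: 0.0
```

```bash
python3 - <<'E'
from cell import telemetry,cams
from h import *
o=telemetry.get_obs();i=cams.camera_info("wrist");im,d=cams.grab_frame("wrist")
P=cloud(i,d,d>0);Q=P[(abs(P[:,2]-97)<5)&(abs(P[:,0]-562)<40)&(abs(P[:,1]-260)<30)];print(len(Q),rect(Q),Q.mean(0).round(1))
c=rect(Q)[0];plan(o,[c[0],c[1],50],88,8)
E
```

```text
2655 (array([562. , 259.6]), array([30.1, 46.4]), 86.97) [560.8 259.7  96.6]
shift/row [ 1.300e-03 -1.000e-04  1.179e-01] x 8  len mm/row 17.7  turn total [0.0002 0.0003 0.0011] deg [0.1 0.1 0.4]
```

```bash
python3 -m creep '[[[0,0,0.12,0,0,0.002,0.4],[0,0,0.12,0,0,0,0.4],[0,0,0.12,0,0,0,0.4],[0,0,0.12,0,0,0,0.4],[0,0,0.12,0,0,0,0.4],[0,0,0.12,0,0,0,0.4],[0,0,0.12,0,0,0,0.4],[0,0,0.09,0,0,0,0.4],[0,0,0,0,0,0,0.4],[0,0,0,0,0,0,0.4],[0,0,0,0,0,0,0.8],[0,0,0,0,0,0,0.8],[0,0,0,0,0,0,0.8],[0,0,0,0,0,0,0.8],[0,0,0,0,0,0,0.8],[0,0,0,0,0,0,0.8]]]' 40
```

```text
t: 13.75
tool_pos: [563.6, 259.5, 52.0]
eef_rot: [0.001, 0.02, 1.0, 0.0]
force: [-0.6, -0.3, 6.8]
finger_gap: 29.6
grasp_force: 42.1
```

```bash
python3 -m creep '[[[0,0,-0.05,0,0,0,0.8],[0,0,-0.08,0,0,0,0.8],[0,0,-0.1,0,0,0,0.8],[0,0,-0.1,0,0,0,0.8],[0,0,-0.1,0,0,0,0.8],[0,0,-0.1,0,0,0,0.8],[0,0,-0.1,0,0,0,0.8],[0,0,-0.1,0,0,0,0.8],[0,0,-0.1,0,0,0,0.8],[0,0,-0.1,0,0,0,0.8],[0,0,-0.1,0,0,0,0.8],[0,0,-0.1,0,0,0,0.8],[0,0,-0.05,0,0,0,0.8],[0,0,0,0,0,0,0.8],[0,0,0,0,0,0,0.8]]]'
python3 - <<'E'
from cell import telemetry
from h import *
o=telemetry.get_obs();print(o["finger_gap"],o["grasp_force"],o["joint_pos"].round(2))
plan(o,[570,-250,235],108.4,18)
E
```

```text
t: 15.25
tool_pos: [562.5, 258.9, 227.3]
eef_rot: [-0.0, 0.02, 1.0, -0.0]
force: [-0.3, 0.7, -1.6]
finger_gap: 29.7
grasp_force: 41.3
29.709564303020006 41.29528284072876 [-0.29  0.43 -0.24  1.64  0.11  1.09  0.96]
shift/row [-0.0105 -0.1882 -0.0028] x 18  len mm/row 28.3  turn total [-0.     -0.0001 -0.0576] deg [ -0.   -0.  -20.7]
```

```bash
python3 -m creep '[[[-0.0105,-0.1,-0.01,0,0,0,0.8],[-0.0105,-0.188,-0.01,0,0,0,0.8],[-0.0105,-0.188,-0.01,0,0,0,0.8],[-0.0105,-0.188,-0.01,0,0,0,0.8],[-0.0105,-0.188,-0.01,0,0,0,0.8],[-0.0105,-0.188,-0.01,0,0,0,0.8],[-0.0105,-0.188,-0.01,0,0,0,0.8],[-0.0105,-0.188,-0.01,0,0,0,0.8],[-0.0105,-0.188,-0.01,0,0,0,0.8],[-0.0105,-0.188,-0.01,0,0,0,0.8],[-0.0105,-0.188,-0.01,0,0,0,0.8],[-0.0105,-0.188,-0.01,0,0,0,0.8],[-0.0105,-0.188,-0.01,0,0,0,0.8],[-0.0105,-0.188,-0.01,0,0,0,0.8],[0,-0.1,0,0,0,0,0.8],[0,0,0,0,0,0,0.8]]]'
python3 -m creep '[[[0,0,0,0,0,-0.01,0.8],[0,0,0,0,0,-0.01,0.8],[0,0,0,0,0,-0.01,0.8],[0,0,0,0,0,-0.01,0.8],[0,0,0,0,0,-0.01,0.8],[0,0,0,0,0,-0.0075,0.8],[0,0,0,0,0,0,0.8],[0,0,0,0,0,0,0.8],[0,0,0,0,0,0,0.8]]]'
python3 - <<'E'
from cell import telemetry,cams,outline_of
from h import *
o=telemetry.get_obs();print(o["joint_pos"].round(2),o["finger_gap"])
i=cams.camera_info("wrist");im,d=cams.grab_frame("wrist");cv2.imwrite("pics/w4.png",im);np.save("pics/w4.npy",d)
for r in outline_of("wrist","photometer")[:2]:
    P=cloud(i,d,r["region"]);print(r["p"],r["point"],len(P),rect(P))
    np.save("pics/w4_ph.npy",P)
    Q=P[(P[:,2]>122)&(P[:,2]<145)];a=np.radians(18.6);s=(Q[:,:2]-[568,-251])@[np.cos(a),np.sin(a)]
    for m in(s<0,s>0):print(rect(Q[m]),m.sum(),np.median(Q[m][:,2]))
E
```

```text
t: 16.85
tool_pos: [567.4, -141.8, 248.0]
eef_rot: [-0.001, 0.023, 1.0, -0.001]
force: [-0.6, -0.3, -2.3]
finger_gap: 29.5
grasp_force: 41.3
t: 17.75
tool_pos: [568.6, -137.3, 248.5]
eef_rot: [-0.0, -0.16, 0.987, 0.0]
force: [-0.1, 0.4, -1.4]
finger_gap: 29.8
grasp_force: 41.4
[ 0.31  0.34 -0.15  1.71  0.06  1.1   2.03] 29.76653690819949
0.63 [168.9, 143.8] 38991 (array([ 626.7, -247.3]), array([385.1, 204.6]), 17.79)
(array([ 481.7, -276. ]), array([29.6, 89.7]), 19.72) 6528 131.57172897302766
(array([ 677.4, -212.7]), array([78.2, 89.3]), 17.9) 7395 131.8294540550524
```

View pics/w4.png

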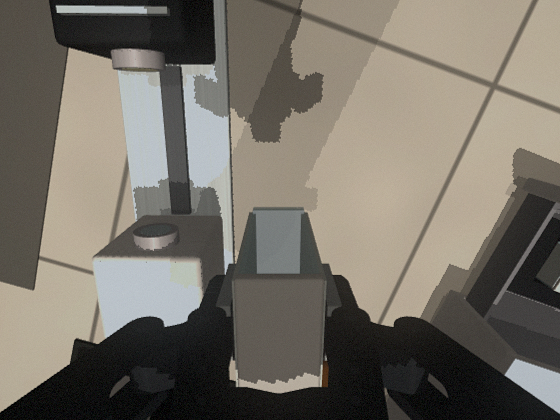

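The wrist view shows the cuvette upright in the fingers at (278,240). The photometer gap is to its left, between the lamp lens at (138,58) and the detector at (155,235).

```bash
python3 - <<'E'
from cell import telemetry
from h import *
o=telemetry.get_obs()
plan(o,[567,-248.4,248],108,5)
E
```

```text
shift/row [ 0.0485 -0.1394  0.0008] x 5  len mm/row 22.1  turn total [ 0.    -0.     0.001] deg [ 0.  -0.   0.4]
```

```bash
python3 -m creep '[[[0.0485,-0.139,0,0,0,0.001,0.8],[0.0485,-0.139,0,0,0,0,0.8],[0.0485,-0.139,0,0,0,0,0.8],[0.0485,-0.139,0,0,0,0,0.8],[0.0485,-0.139,0,0,0,0,0.8],[0,0,0,0,0,0,0.8],[0,0,0,0,0,0,0.8],[0,0,0,0,0,0,0.8]]]'
python3 - <<'E'
from cell import telemetry,cams,outline_of
from h import *
o=telemetry.get_obs();plan(o,[567,-248.4,95],108,10)
i=cams.camera_info("wrist");im,d=cams.grab_frame("wrist");cv2.imwrite("pics/w5.png",im)
P=cloud(i,d,d>0);a=np.radians(18);c,s=np.cos(a),np.sin(a)
L=(P[:,:2]-[567,-248.4])@np.array([[c,-s],[s,c]])
# photometer frame: housings' tops
for lo,hi in((-160,-55),(55,160)):
    m=(L[:,0]>lo)&(L[:,0]<hi)&(abs(L[:,1])<75)&(P[:,2]>122)&(P[:,2]<145)
    if m.sum()>50:print(m.sum(),rect(np.c_[L[m],P[m,2]]),"x",np.percentile(L[m,0],[1,99]).round(1),"y",np.percentile(L[m,1],[1,99]).round(1))
for n in("scene",):
    im,d=cams.grab_frame(n);cv2.imwrite("pics/s5.png",cv2.resize(im[170:330,180:360],None,fx=4,fy=4));info=cams.camera_info(n)
    for r in outline_of(n,"cell_tall")[:1]:
        Q=cloud(info,d,r["region"]);print(r["p"],r["point"],len(Q),np.percentile(Q,[3,50,97],axis=0).round(1).tolist(),project(info,[567,-248.4,253]))
E
```

```text
t: 18.65
tool_pos: [566.7, -247.0, 248.6]
eef_rot: [0.0, -0.157, 0.988, 0.001]
force: [-0.8, -0.4, -1.6]
finger_gap: 29.6
grasp_force: 41.3
shift/row [ 1.000e-04 -1.000e-03  1.024e-01] x 10  len mm/row 15.4  turn total [0.0002 0.0001 0.0002] deg [0.1 0.  0.1]
13455 (array([-108.7,   -0.6]), array([64. , 90.2]), 0.12) x [-139.3  -77.4] y [-44.1  42.9]
104 (array([149.3,   1.3]), array([85.4, 16.4]), 89.28) x [140.9 156.9] y [-41.4  43.8]
0.78 [265.9, 235.4] 220 [[538.9, -270.4, 212.4], [557.2, -263.2, 241.1], [588.2, -241.3, 294.6]] [[268.47072299 229.99910532]]
```

View pics/w5.png

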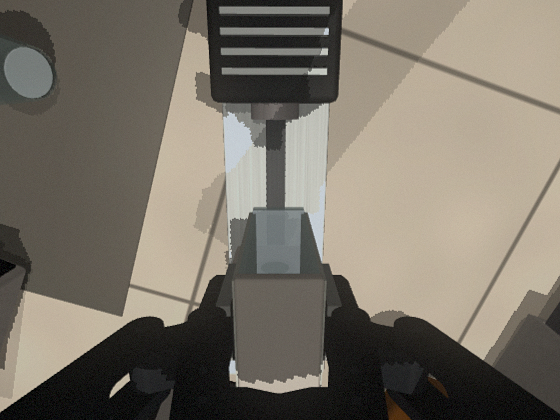

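View pics/s5.png

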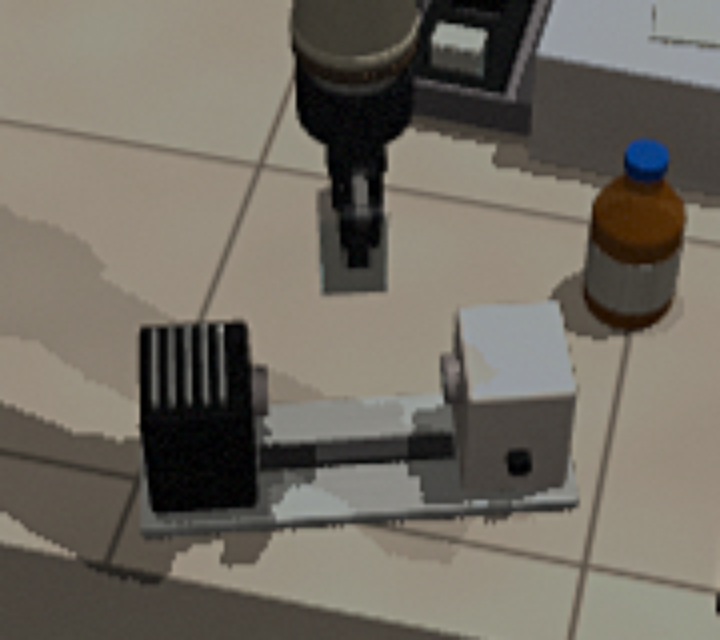

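The wrist view shows the lamp lens at (275,110) lined up with the cuvette at (278,240). In the scene crop the cuvette hangs upright above the gap at (355,240), clear of both housings. In the photometer's frame the centring is within 1 mm, so I'll lower it.

```bash
python3 -m creep '[[[0,0,0.08,0,0,0,0.8],[0,0,0.08,0,0,0,0.8],[0,0,0.08,0,0,0,0.8],[0,0,0.08,0,0,0,0.8],[0,0,0.08,0,0,0,0.8],[0,0,0.08,0,0,0,0.8],[0,0,0.08,0,0,0,0.8],[0,0,0.08,0,0,0,0.8],[0,0,0.08,0,0,0,0.8],[0,0,0.08,0,0,0,0.8],[0,0,0.08,0,0,0,0.8],[0,0,0.08,0,0,0,0.8],[0,0,0.06,0,0,0,0.8],[0,0,0,0,0,0,0.8],[0,0,0,0,0,0,0.8],[0,0,0,0,0,0,0.8],[0,0,0,0,0,0,0.8]]]'
python3 - <<'E'
from cell import telemetry,cams,outline_of
from h import *
o=telemetry.get_obs();plan(o,[567,-248.4,95],108,1)
im,d=cams.grab_frame("scene");cv2.imwrite("pics/s6.png",cv2.resize(im[170:330,180:360],None,fx=4,fy=4));info=cams.camera_info("scene")
u=np.array([.951,.309]);
pts=[[*(np.array([567,-248.4])+sx*23*u+sy*15*np.array([-u[1],u[0]])),z] for z in(60,140) for sx in(-1,1) for sy in(-1,1)]
print(((project(info,pts)-[180,170])*4).round(0).tolist())
E
```

```text
t: 20.5
tool_pos: [567.0, -248.7, 96.5]
eef_rot: [0.001, -0.156, 0.988, -0.0]
force: [0.4, -0.8, -0.7]
finger_gap: 29.3
grasp_force: 41.3
shift/row [-0.0008  0.0019  0.0097] x 1  len mm/row 1.5  turn total [-0.0001  0.0002  0.    ] deg [-0.1  0.1  0. ]
[[326.0, 431.0], [323.0, 399.0], [387.0, 427.0], [383.0, 395.0], [324.0, 363.0], [321.0, 331.0], [388.0, 359.0], [384.0, 327.0]]
```

View pics/s6.png

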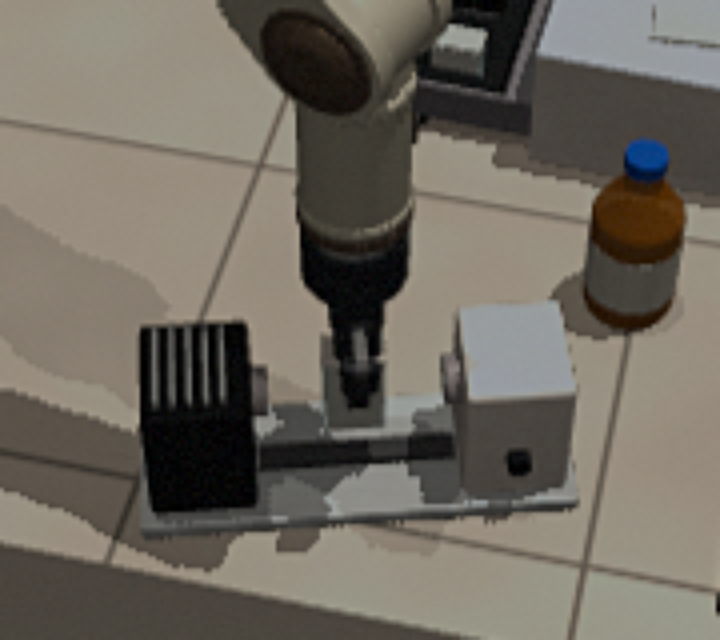

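The scene crop shows the cuvette between the lenses with its lower edge at (328,430)–(386,426). I predicted (326,431)–(387,427), so it is in place.

```bash
python3 -c "
from cell import env;print(env.job_done())"
```

```text
the job is handed in; nothing more can be done
None
```

I handed the job in with the drawer pulled out to its stop and the tall cuvette held by its frosted faces, upright and still, centred in the photometer's light path; no verdict came back.

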